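Clip down and seal the ice bucket lid

TASK

Close up the ice bucket on the turntable with light fingertip touches from above: first press the broad clip on its lid down flat, then the narrow clip opposite it down flat, and last push the round button in the middle of the lid in and let go. Touch lightly - it is glass - and do not push the button in before both clips are down. Lift nothing, do not shove the bucket or turn the free-spinning turntable, and leave the cups, ashtray and tongs as they stand.

Things in the scene. Friction and masses are not known exactly. Their poses are not given: they have to be found in the camera images.
- bucket: Round glass ice bucket, loose, about 1.1 kg, on the turntable, its steel lid seated (it does not come off). Origin: centre of the underside. Foot diameter 108 mm, 132 mm at the top; lid diameter 138 mm, its flat top 135 mm above the origin. The broad clip points from the lid's centre along the bucket's own +x, the narrow clip along -x.
- clip_broad (a joint): Angle (rad) of the broad clip on the lid: black plastic tab 44 mm wide, 46 mm long, 5 mm thick, pointing outward. Hinge 30 mm from the lid's centre, 143 mm above the bucket's origin. 0 = standing up 34 degrees from level; grows as it is pressed down; 0.6 = flat (stop; upper face level, 145.5 mm above that origin). Starts 0 to 0.15; stays where left; 2 to 3 N at the pad moves it.
- clip_broad_pad (a point): Point to press on the broad clip: on the middle of its upper face, 36 mm from its hinge towards the outer end; moves with the clip.
- clip_narrow (a joint): Angle (rad) of the narrow clip, the same as the broad one in all but its width of 16 mm, on the opposite side of the lid. 0 = up, 0.6 = flat down, starts between 0 and 0.15, stays where it is left.
- clip_narrow_pad (a point): Point to press on the narrow clip: on the middle of its upper face, 36 mm from its hinge towards the outer end; moves with the clip.
- button (a joint): Travel (m) of the round black seal button in the middle of the lid: 0 = out, 0.005 = fully in. It springs back when let go. About 1 N starts it, 4 N holds it fully in.
- button_top (a point): Centre of the button's flat top, 24 mm in diameter, 158 mm above the bucket's origin when out; moves with the button.
- turntable (a joint): Angle (rad) of the turntable about its upright axis, 0 at the start. A round wooden disc, 390 mm in diameter, turning on an almost free bearing.
- turntable_top (a point): Centre of the turntable's upper face, 30 mm above the work surface.
- cup_a: White ceramic espresso cup, 62 mm in diameter at the rim, 56 mm high, with a handle to its +y; loose on the turntable. Origin: centre of the underside. To be left alone.
- cup_b: Second espresso cup, like the first. To be left alone.
- ashtray: Round crystal ashtray, 82 mm in diameter, 28 mm high, loose on the turntable. Origin: centre of the underside. To be left alone.
- tongs: Stainless steel ice tongs lying flat, 180 mm long (own x axis), 37 mm wide, 9 mm high, loose on the turntable. Origin: underside, half-way along. To be left alone.
Not all that is in view belongs to the job. Of the things like the bucket, leave any that is green or purple; of the rest the smaller one is meant.

How it is judged:
On the way, in this order (a step that is already met when the one before it is completed fails the run):
1. the broad clip is pressed down flat while the narrow one is still up (value of joint clip_broad above 0.52 rad and value of joint clip_narrow below 0.4 rad), for 0.1 s.
2. then the narrow clip is pressed down flat too (value of joint each of clip_broad, clip_narrow above 0.52 rad), for 0.1 s.
3. then the button is pushed in (3 mm or more) by the fingers, both clips down (all of step 2 and value of joint button above 0.003 m and contact force between the fingers and bucket above 0.5 N), for 0.05 s.
At the end, for the whole second after the job is handed in: Both clips flat down (within 0.08 rad of their stops), the button out again, the bucket upright and at rest within 30 mm of where it stood, the turntable at rest within 0.15 rad of its start, and cups, ashtray and tongs within 30 mm of where they stood (all of step 2 and value of joint button below 0.002 m and value of joint turntable between -0.15 and 0.15 rad and velocity of joint turntable between -0.05 and 0.05 rad/s and angle between bucket's own z axis and vertical below 0.05 rad and distance of each of bucket, cup_a, cup_b, ashtray, tongs from where it was at the start of the episode below 0.03 m and linear speed of bucket below 0.02 m/s); the robot touches nothing.
It fails at once if the button is pushed in while a clip is still up (value of joint button above 0.002 m and value of joint any of clip_broad, clip_narrow below 0.5 rad).
It fails at once if the bucket, its lid or its clips are pressed hard (over 25 N) (contact force between any of the fingers, the arm and bucket above 25 N).
It fails at once if the bucket is lifted, tipped or shoved (height (world z) of bucket above 0.04 m or angle between bucket's own z axis and vertical above 0.12 rad or distance of bucket from where it was at the start of the episode above 0.03 m).
It fails at once if the turntable is turned more than 0.15 rad (value of joint turntable above 0.15 rad or value of joint turntable below -0.15 rad).
It fails at once if a cup, the ashtray or the tongs is lifted or moved more than 30 mm (distance of any of cup_a, cup_b, ashtray, tongs from where it was at the start of the episode above 0.03 m or height (world z) of any of cup_a, cup_b, ashtray, tongs above 0.04 m).
It also fails if it takes over 42 s, if anything falls off the work surface, if the arm or the gripper's body presses on something with over 40 N, if the wrist force passes 120 N, or if a joint passes its speed limit or range.

ROBOT

A 6-joint arm with a two-finger parallel gripper is mounted at the origin on the work surface. World frame = base frame: x ahead of the robot, y to its left, z up, the work surface at z = 0. Lengths are in m, angles in rad, forces in N, time in s.
With the tool pointing down it reaches from about 0.35 to 0.875 m from the base axis. Payload 4.2 kg.
Tool frame: the origin (TCP) lies between the finger pads; the fingertips stand arm.tcp_to_tips ahead of it and the grasp point (between the pads) lies 5 mm behind it (arm.tcp_to_tips is the distance from the TCP to the fingertips, in m); z points along the fingers, y is the direction in which the jaws open and shut (so a half turn about z gives the same grasp; the last joint's range is limited). The gripper opens to 85 mm and grips with 20 to 120 N. Pads are 22 mm wide; open, the fingers measure 114 mm over their backs; the gripper's body (76 mm by 85 mm) begins 54 mm behind the grasp point. The pads swing forward as they close: fully open they stand 13 mm farther back than shut.
Start: joints at [-1.066, 0.385, 0.008, 0, -1.194, -0.259], TCP at [0.152, -0.606, 0.245] pointing down, gripper open.
Joint ranges: [-3.14, 3.14], [-1.21, 2.06], [-1.07, 1.41], [-3.16, 2.05], [-2.99, -0.16], [-3.1, 3.1]. Speed limits (rad/s): [2.79, 2.79, 3.14, 3.14, 3.14, 3.14].

INTERFACE

Orientations are given as a unit quaternion [w, x, y, z].
In Python, from rig import sensors, get_image, camera_info, arm gives the robot as it stands. The module is installed in compiled form; this text tells all that it offers.
- The arm moves only by the tool drive_tool, never from a script. Its arguments are lists of equal length, an entry for each row: "xyz": the shift along the tool's x, y, z in mm, a list of three; "turn": the turn, a rotation vector about the tool's x, y, z in degrees, a list of three; "grip": the closure in counts, from 0 (fully open) to 255 (shut). A call has 1 to 12 rows; each row is the pose to reach, as a shift and turn from the pose commanded when the call began, along the tool's axes at that moment; what a row does not reach only later rows make up. A row lasts 1/8 s, in which the tool goes at most 62.5 mm and 10.7 degrees, less where a joint would pass 70% of its speed; a pose out of reach is approached as far as the arm can. A call with a gripper value outside its range is refused whole. The fingers move at their own pace and stop on an object; "newtons" is the grip in N (left out, the last holds). Time passes only in rows, so rows that repeat a pose let the fingers close. It gives the time, the measured TCP pose, the force and the opening at its end, in the units of the state.
- sensors.sense(): the state, without advancing time (a new reading comes with each control period).
- get_image(name): name is "scene" or "top" or "wrist"; returns (picture, depth): 480x640x3 uint8, red, green, blue; 480x640 float32, m along the optical axis (not along the pixel's ray), 0 where there is no reading.
- camera_info(name): a dict with "camera_matrix" (3x3 intrinsics, pixels), "world_from_camera" (4x4, takes a point from camera to world coordinates). Camera axes: x right, y down, z forward; pixel columns grow to the right and rows downward; lengths in m; the calibration is good to about 2 mm. A picture is of the moment at which its call begins: read the wrist's pose just before it. camera_info takes no time and is no camera call; for the wrist camera it gives the pose at the moment of the call.
- arm.close_job(): hands the job in, once; it reports no verdict.
The state is a dict: "t": time; "qpos": joint angles; "dq": joint speeds; "effort": joint torques, N m; "tool_pos": TCP position; "ee_rot": TCP orientation; "ft_force": force on the tool from outside, world axes, zero at the start; "moment": the same for the moment, N m; "gripper_width": opening from 0.0 (shut) to 1.0 (fully open).
Only numpy, scipy, OpenCV 4.12 (cv2) and the standard library are available. Lean on these libraries where they do the work, as an engineer would, in place of code of your own. Each camera call takes 0.05 s, during which the arm holds its last target.

## Working session

There is one attempt and no reset: what is moved stays moved. The work goes in short steps, Python scripts to look and compute and a tool call to move; the robot and the scene stay as the last step left them, time stands still between calls to the robot, and variables do not carry over. Pictures are saved under pics/ and viewed, and the job is handed in when it is done.

Besides the shell and the picture viewer there is one more tool, called after "Call:" as name(argument=value, ...) on one line, values as JSON. drive_tool: Moves the arm, as the interface text tells. Its arguments: {"type":"object","properties":{"xyz":{"type":"array"},"turn":{"type":"array"},"grip":{"type":"array"},"newtons":{"type":"number"}},"required":["xyz","turn","grip"]}

```bash
mkdir -p pics
python3 - <<'E'
from rig import sensors,get_image,camera_info,arm
import cv2,numpy as np
for n in ["scene","top"]:
    p,d=get_image(n); cv2.imwrite(f"pics/{n}0.png",p[:,:,::-1]); np.savez(f"{n}0.npz",p=p,d=d,K=camera_info(n)["camera_matrix"],T=camera_info(n)["world_from_camera"])
    print(camera_info(n)["world_from_camera"])
print(sensors.sense(),arm.tcp_to_tips)
E
```

```text
[[-0.8440707  -0.50623146  0.1768456   0.31673319]
 [-0.53619287  0.80076893 -0.26695754  0.33038308]
 [-0.00647016 -0.32015439 -0.94734329  1.35721938]
 [ 0.          0.          0.          1.        ]]
[[ 0.0104076  -0.99232374  0.12322855  0.35956913]
 [-0.99993773 -0.00983184  0.00527946  0.00477376]
 [-0.00402737 -0.12327582 -0.99236427  1.35946844]
 [ 0.          0.          0.          1.        ]]
{'t': 0.1, 'qpos': array([-1.06640506e+00,  3.85486000e-01,  6.81656860e-03, -4.45660037e-04,
       -1.19401408e+00, -2.58526502e-01]), 'dq': array([-0.0020437 , -0.0016543 ,  0.00396616,  0.00204494,  0.001001  ,
       -0.00083136]), 'effort': array([-4.53822213e-04, -3.93319380e+01,  1.88929707e+01,  4.19798836e+00,
       -2.60386943e-03,  2.65703470e-06]), 'tool_pos': array([ 0.15198713, -0.60574757,  0.24434671]), 'ee_rot': array([-1.59040561e-04, -1.22541364e-01,  9.92462937e-01,  9.52873596e-04]), 'ft_force': array([-0.49418393,  0.83114571, -0.12786227]), 'moment': array([-0.01571524, -0.01444461,  0.00547694]), 'gripper_width': 1.0007385310271038} 0.014
```

View pics/scene0.png

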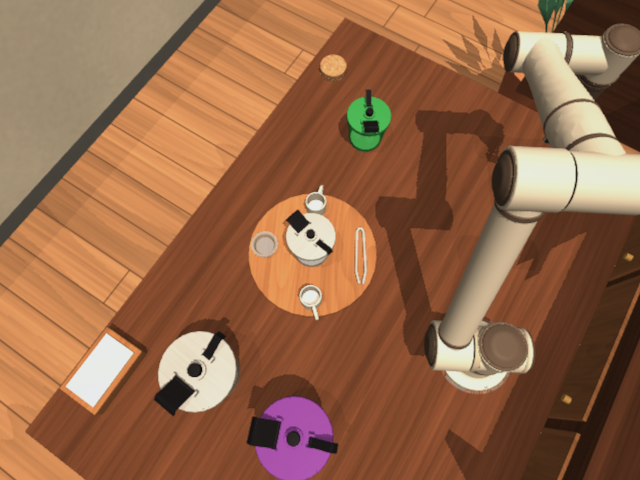

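View pics/top0.png

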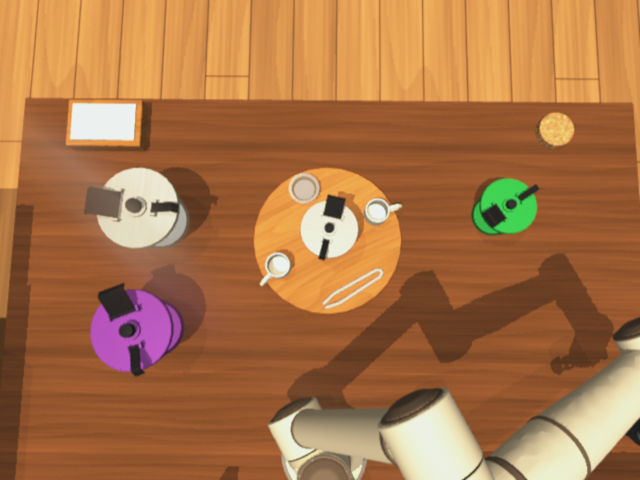

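The pictures show four lookalikes. In the top view they are the steel-lidded bucket on the turntable (329,229), a big white one (137,207), a green one (508,206) and a purple one (131,330). Green and purple are ruled out, and of the other two the smaller, on the turntable, is the one meant. Next I'll check it in a close crop and measure it.

Run:
```python
import cv2,numpy as np
ims=[]
for n,(u,v) in {"scene":(312,240),"top":(329,229)}.items():
    z=np.load(n+"0.npz"); c=z["p"][v-40:v+40,u-40:u+40]; ims.append(cv2.resize(c[:,:,::-1],(400,400),interpolation=cv2.INTER_CUBIC))
    p=z["p"].astype(int);K=z["K"];T=z["T"];d=z["d"]
    m=(p.max(2)<60); 
    w=np.zeros_like(m); w[v-45:v+45,u-45:u+45]=1; m&=w.astype(bool)
    nn,l,s,c=cv2.connectedComponentsWithStats(m.astype(np.uint8))
    for i in range(1,nn):
        if s[i,4]<15: continue
        vv,uu=np.nonzero(l==i); D=d[vv,uu]
        P=(np.c_[uu,vv,np.ones(len(uu))]@np.linalg.inv(K).T)*D[:,None]; P=P@T[:3,:3].T+T[:3,3]
        print(n,s[i],c[i].round(1),"mean",P.mean(0).round(4),"med",np.median(P,0).round(4),"z",np.percentile(P[:,2],[5,50,95]).round(4))
cv2.imwrite("pics/crop0.png",np.hstack(ims)); print(K)
```

```text
scene [287 211  22  21 253] [297.3 221. ] mean [ 0.605  -0.0148  0.1903] med [ 0.6062 -0.016   0.1862] z [0.1759 0.1862 0.1965]
scene [307 230   7   8  47] [310.1 233.6] mean [ 0.5564 -0.0037  0.1878] med [ 0.5565 -0.0033  0.1882] z [0.1827 0.1882 0.1917]
scene [317 240  15  14  77] [324.1 246.6] mean [0.5048 0.0074 0.1876] med [0.5037 0.0072 0.188 ] z [0.1781 0.188  0.1961]
top [324 196  20  22 313] [334.  206.5] mean [ 0.6048 -0.0195  0.1889] med [ 0.6054 -0.0196  0.1856] z [0.1745 0.1856 0.1952]
top [326 224   7   8  45] [328.9 227.6] mean [ 0.5552 -0.0081  0.1868] med [ 0.555  -0.0082  0.1868] z [0.183  0.1868 0.1904]
top [320 240   8  19  87] [323.6 249.2] mean [0.5045 0.0037 0.1857] med [0.5044 0.003  0.1868] z [0.1765 0.1868 0.1931]
[[509.76675668   0.         320.49433527]
 [  0.         509.76675668 248.76261794]
 [  0.           0.           1.        ]]
```

View pics/crop0.png

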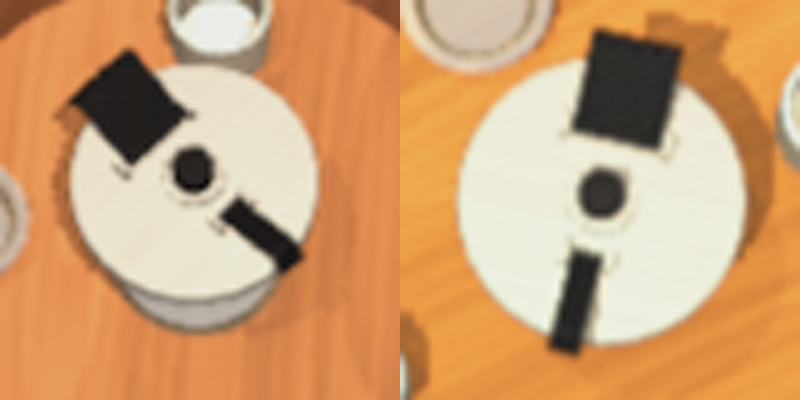

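The crop confirms the white-lidded bucket. In the top crop the broad clip points up (towards +x, slightly -y), the narrow clip is opposite, and the button sits between them. Next I'll get the wrist camera's mounting offset.

Run:
```python
from rig import sensors,camera_info
import numpy as np
from scipy.spatial.transform import Rotation as R
s=sensors.sense(); q=s["ee_rot"]; Rt=R.from_quat(np.r_[q[1:],q[0]]).as_matrix()
T=np.array(camera_info("wrist")["world_from_camera"])
print("tool axes\n",Rt.round(4)); print("cam in tool",(Rt.T@(T[:3,3]-s["tool_pos"])).round(4)); print((Rt.T@T[:3,:3]).round(3)); print(camera_info("wrist")["camera_matrix"])
a=np.radians(-13); 
# goal 
g=np.array([0.50,0.0,0.36]); print("shift",(Rt.T@(g-s["tool_pos"])*1000).round())
```

```text
tool axes
 [[-9.700e-01 -2.432e-01 -5.000e-04]
 [-2.432e-01  9.700e-01  1.900e-03]
 [ 1.000e-04  1.900e-03 -1.000e+00]]
cam in tool [ 0.0786 -0.0003 -0.1283]
[[ 0.    -0.951 -0.309]
 [ 1.     0.001 -0.001]
 [ 0.001 -0.309  0.951]]
[[341.11474169   0.         318.25786878]
 [  0.         341.11474169 236.27453015]
 [  0.           0.           1.        ]]
shift [-485.  503. -115.]
```

Call:
drive_tool(xyz=[[-45,40,-40],[-90,80,-70],[-140,120,-100],[-190,160,-135],[-240,205,-135],[-290,250,-135],[-340,295,-135],[-390,340,-135],[-440,385,-135],[-490,425,-135],[-525,455,-135],[-550,476,-135]], turn=[[0,0,0],[0,0,3],[0,0,6],[0,0,9],[0,0,12],[0,0,15],[0,0,18],[0,0,21],[0,0,24],[0,0,27],[0,0,27],[0,0,27]], grip=[255,255,255,255,255,255,255,255,255,255,255,255], newtons=20)

```text
t: 1.6
tool_pos: [0.565, -0.0162, 0.3801]
ee_rot: [-0.0, 0.112, 0.994, -0.0]
ft_force: [0.9, -0.5, 0.7]
gripper_width: 0.001
```

Call:
drive_tool(xyz=[[0,0,0],[0,0,0],[0,0,0]], turn=[[0,0,0],[0,0,0],[0,0,0]], grip=[255,255,255])

```text
t: 1.98
tool_pos: [0.5638, -0.0191, 0.3806]
ee_rot: [0.0, 0.113, 0.994, 0.0]
ft_force: [-0.4, -0.0, -0.1]
gripper_width: 0.001
```

Run:
```python
from rig import sensors,get_image,camera_info
import cv2,numpy as np
s=sensors.sense(); T=camera_info("wrist")["world_from_camera"]; K=camera_info("wrist")["camera_matrix"]
p,d=get_image("wrist"); cv2.imwrite("pics/w1.png",p[:,:,::-1]); np.savez("w1.npz",p=p,d=d,K=K,T=T)
print(s["t"],s["tool_pos"],s["ee_rot"],s["ft_force"],s["gripper_width"],np.round(T,3))
```

```text
1.975 [ 0.56377088 -0.01910004  0.38063435] [1.39261644e-04 1.13111737e-01 9.93582264e-01 2.23426698e-05] [-0.38256033 -0.02998804 -0.11341405] 0.0011859164101164514 [[ 0.224  0.927  0.301  0.487]
 [ 0.975 -0.213 -0.07  -0.001]
 [-0.001  0.309 -0.951  0.509]
 [ 0.     0.     0.     1.   ]]
```

View pics/w1.png

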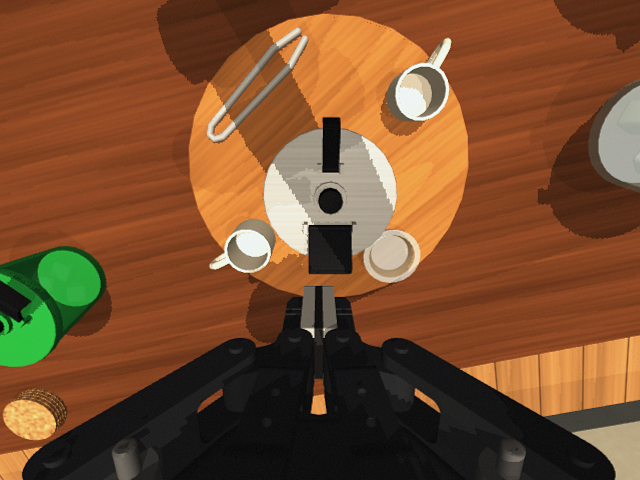

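The wrist view shows the button at (330,201), the narrow clip (331,145) above it, the broad clip (330,249) below it and the shut fingertips at about (319,290). I'll triangulate the points across the views.

```bash
cat > tri.py <<'E'
import numpy as np
def ray(z,uv):
    v=z["T"][:3,:3]@np.linalg.solve(z["K"],[*uv,1]); return z["T"][:3,3],v/np.linalg.norm(v)
def tri(zs,uvs):
    A=np.zeros((3,3));b=np.zeros(3)
    for z,uv in zip(zs,uvs):
        o,v=ray(z,uv);M=np.eye(3)-np.outer(v,v);A+=M;b+=M@o
    P=np.linalg.solve(A,b)
    res=[np.linalg.norm((np.eye(3)-np.outer(r[1],r[1]))@(P-r[0]))*1000 for r in [ray(z,uv) for z,uv in zip(zs,uvs)]]
    return P,np.round(res,1)
def plane(z,uv,h):
    o,v=ray(z,uv); return o+v*(h-o[2])/v[2]
E
python3 - <<'E'
from tri import *; import cv2
Z={n:np.load(n+".npz") for n in ["scene0","top0","w1"]}
z=Z["w1"];p=z["p"].astype(int);m=p.max(2)<60;m[:,:285]=0;m[:,385:]=0;m[:100]=0;m[280:]=0
nn,l,s,c=cv2.connectedComponentsWithStats(m.astype(np.uint8))
cs={}
for i in range(1,nn):
    if s[i,4]<60: continue
    vv,uu=np.nonzero(l==i);D=z["d"][vv,uu]
    P=(np.c_[uu,vv,np.ones(len(uu))]@np.linalg.inv(z["K"]).T)*D[:,None];P=P@z["T"][:3,:3].T+z["T"][:3,3]
    print(s[i],c[i].round(1),P.mean(0).round(4),np.percentile(P[:,2],[3,50,97]).round(4), cv2.minAreaRect(np.c_[uu,vv].astype(np.float32)))
    # fit z along y'
    
# button triangulation
for name,uvs in {"button":[(310.1,233.1),(328.9,227.6),(330.3,201)]}.items():
    zs=[Z["scene0"],Z["top0"],Z["w1"]]
    print(name,tri(zs,uvs),"no wrist",tri(zs[:2],uvs[:2]),"w+top",tri(zs[1:],uvs[1:]))
    for q,uv in zip(zs,uvs): print(plane(q,uv,0.188))
E
```

```text
[323 118  17  54 895] [330.8 144.1] [0.5059 0.0057 0.1886] [0.176  0.1867 0.1946] ((331.0, 144.5), (53.0, 16.0), 90.0)
[319 188  24  26 482] [330.  200.4] [ 0.5564 -0.006   0.1875] [0.1767 0.1876 0.189 ] ((330.5, 200.5), (25.0, 23.0), 90.0)
[ 309  225   43   49 2086] [329.8 249. ] [ 0.605  -0.0169  0.1867] [0.1747 0.1856 0.1952] ((330.0, 249.0), (48.0, 42.0), 90.0)
button (array([ 0.5577228 , -0.00693759,  0.18077644]), array([1. , 2. , 1.2])) no wrist (array([ 0.55809489, -0.00797758,  0.17684293]), array([1.4, 1.4])) w+top (array([ 0.54871909, -0.00650685,  0.22527014]), array([1.1, 1.1]))
[ 0.55717829 -0.00465535  0.188     ]
[ 0.55486565 -0.00804137  0.188     ]
[ 0.55687786 -0.00589941  0.188     ]
```

Call:
drive_tool(xyz=[[-26,6,0],[-52,11,0],[-52,11,40],[-52,11,80],[-52,11,115],[-52,11,140],[-52,11,150],[-52,11,150],[-52,11,150],[-52,11,150]], turn=[[0,0,0],[0,0,0],[0,0,0],[0,0,0],[0,0,0],[0,0,0],[0,0,0],[0,0,0],[0,0,0],[0,0,0]], grip=[255,255,255,255,255,255,255,255,255,255])

```text
t: 3.28
tool_pos: [0.618, -0.019, 0.2316]
ee_rot: [0.001, 0.112, 0.994, 0.0]
ft_force: [0.0, 0.9, -0.4]
gripper_width: -0.002
```

Run:
```python
from rig import sensors,get_image,camera_info
import cv2,numpy as np
s=sensors.sense()
print(s["t"],s["tool_pos"],s["ft_force"])
a=[]
p,d=get_image("wrist"); a.append(cv2.resize(p[100:400,120:520,::-1],(400,300)))
p,d=get_image("scene"); a.append(cv2.resize(p[180:300,240:400,::-1],(400,300)))
cv2.imwrite("pics/w2.png",np.hstack(a))
```

```text
3.275 [ 0.61802113 -0.01902667  0.23159232] [ 0.04617181  0.91306927 -0.40014012]
```

View pics/w2.png

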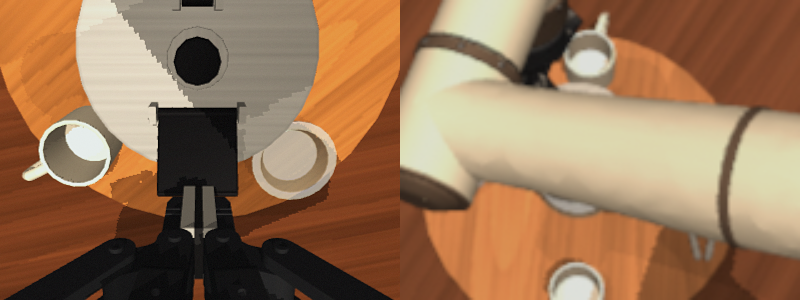

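The fingertips are centred over the broad clip. Pressing down gently.

Call:
drive_tool(xyz=[[0,0,8],[0,0,14],[0,0,18],[0,0,21],[0,0,24],[0,0,27],[0,0,30],[0,0,30]], turn=[[0,0,0],[0,0,0],[0,0,0],[0,0,0],[0,0,0],[0,0,0],[0,0,0],[0,0,0]], grip=[255,255,255,255,255,255,255,255])

```text
t: 4.38
tool_pos: [0.617, -0.0189, 0.1997]
ee_rot: [-0.001, 0.113, 0.994, 0.0]
ft_force: [0.3, -0.4, 1.8]
gripper_width: -0.001
```

Call:
drive_tool(xyz=[[0,0,2],[0,0,4],[0,0,6],[0,0,7],[0,0,8],[0,0,8]], turn=[[0,0,0],[0,0,0],[0,0,0],[0,0,0],[0,0,0],[0,0,0]], grip=[255,255,255,255,255,255])

```text
t: 5.12
tool_pos: [0.6174, -0.019, 0.1922]
ee_rot: [-0.0, 0.112, 0.994, 0.0]
ft_force: [0.4, 0.2, 1.9]
gripper_width: 0.001
```

Call:
drive_tool(xyz=[[0,0,0.5],[0,0,1],[0,0,1.5],[0,0,1.5]], turn=[[0,0,0],[0,0,0],[0,0,0],[0,0,0]], grip=[255,255,255,255])

```text
t: 5.62
tool_pos: [0.6175, -0.019, 0.1908]
ee_rot: [0.0, 0.112, 0.994, -0.0]
ft_force: [1.0, -1.0, 1.3]
gripper_width: -0.004
```

Call:
drive_tool(xyz=[[0,0,0.5],[0,0,1],[0,0,1],[0,0,1]], turn=[[0,0,0],[0,0,0],[0,0,0],[0,0,0]], grip=[255,255,255,255])

```text
t: 6.12
tool_pos: [0.6175, -0.019, 0.1898]
ee_rot: [-0.0, 0.112, 0.994, -0.0]
ft_force: [1.0, 0.0, 1.0]
gripper_width: 0.001
```

Call:
drive_tool(xyz=[[0,0,0.3],[0,0,0.5],[0,0,0.5],[0,0,0.5]], turn=[[0,0,0],[0,0,0],[0,0,0],[0,0,0]], grip=[255,255,255,255])

```text
t: 6.62
tool_pos: [0.6175, -0.0191, 0.1896]
ee_rot: [0.0, 0.112, 0.994, -0.0]
ft_force: [-0.2, 0.1, 3.9]
gripper_width: 0.001
```

Force rose to 3.9 N at the height where flat was expected, so the broad clip is at its stop. I'll lift, move over to the narrow clip and look.

Call:
drive_tool(xyz=[[0,0,-5],[0,0,-20],[0,0,-45],[20,0,-70],[60,0,-75],[95,-1,-75],[118,-1,-75],[124,-1,-70],[124,-1,-60],[124,-1,-50],[124,-1,-45],[124,-1,-45]], turn=[[0,0,0],[0,0,0],[0,0,0],[0,0,0],[0,0,0],[0,0,0],[0,0,0],[0,0,0],[0,0,0],[0,0,0],[0,0,0],[0,0,0]], grip=[255,255,255,255,255,255,255,255,255,255,255,255])

```text
t: 8.12
tool_pos: [0.4965, 0.0075, 0.2334]
ee_rot: [-0.001, 0.113, 0.994, -0.0]
ft_force: [0.4, -1.0, 0.4]
gripper_width: 0.0
```

Run:
```python
from rig import sensors,get_image,camera_info
import cv2,numpy as np
s=sensors.sense()
print(s["t"],s["tool_pos"],s["ft_force"])
a=[]
p,d=get_image("wrist"); a.append(cv2.resize(p[100:400,120:520,::-1],(400,300)))
z=np.load("top0.npz")
p,d=get_image("top"); a.append(cv2.resize(p[160:280,250:410,::-1],(400,300)))
K=z["K"];T=z["T"]
vv,uu=np.nonzero(p[196:220,320:346].max(2)<60); vv+=196;uu+=320
P=(np.c_[uu,vv,np.ones(len(uu))]@np.linalg.inv(K).T)*d[vv,uu][:,None];P=P@T[:3,:3].T+T[:3,3]
print("broad z",np.percentile(P[:,2],[3,25,50,75,97]).round(4),len(P))
cv2.imwrite("pics/w3.png",np.hstack(a))
```

```text
8.125 [0.49654768 0.0075254  0.23339964] [ 0.37354198 -0.96655391  0.35314269]
broad z [0.1704 0.1726 0.1744 0.1763 0.1789] 47
```

View pics/w3.png

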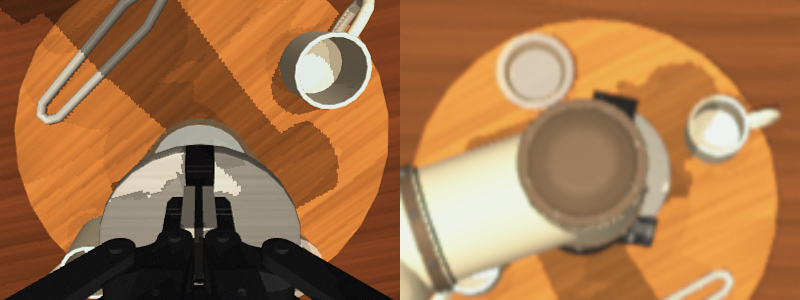

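The visible part of the broad clip reads about 0.174 in height, so it is flat. The fingertips line up with the narrow clip at (199,160) in the left crop.

Call:
drive_tool(xyz=[[0,0,8],[0,0,15],[0,0,20],[0,0,24],[0,0,28],[0,0,31],[0,0,34],[0,0,36],[0,0,38],[0,0,40],[0,0,41],[0,0,41]], turn=[[0,0,0],[0,0,0],[0,0,0],[0,0,0],[0,0,0],[0,0,0],[0,0,0],[0,0,0],[0,0,0],[0,0,0],[0,0,0],[0,0,0]], grip=[255,255,255,255,255,255,255,255,255,255,255,255])

```text
t: 9.72
tool_pos: [0.4965, 0.0077, 0.1931]
ee_rot: [-0.0, 0.112, 0.994, 0.0]
ft_force: [-0.9, -0.9, -0.1]
gripper_width: -0.002
```

Call:
drive_tool(xyz=[[0,0,0.5],[0,0,1],[0,0,1.5],[0,0,1.5],[0,0,1.5]], turn=[[0,0,0],[0,0,0],[0,0,0],[0,0,0],[0,0,0]], grip=[255,255,255,255,255])

```text
t: 10.35
tool_pos: [0.4964, 0.0077, 0.1918]
ee_rot: [-0.0, 0.113, 0.994, 0.0]
ft_force: [-0.5, 0.5, 2.0]
gripper_width: -0.0
```

Call:
drive_tool(xyz=[[0,0,0.5],[0,0,1],[0,0,1],[0,0,1]], turn=[[0,0,0],[0,0,0],[0,0,0],[0,0,0]], grip=[255,255,255,255])

```text
t: 10.85
tool_pos: [0.4965, 0.0077, 0.1907]
ee_rot: [-0.0, 0.112, 0.994, -0.0]
ft_force: [-1.2, 0.6, 1.3]
gripper_width: 0.002
```

Call:
drive_tool(xyz=[[0,0,0.5],[0,0,1],[0,0,1],[0,0,1]], turn=[[0,0,0],[0,0,0],[0,0,0],[0,0,0]], grip=[255,255,255,255])

```text
t: 11.35
tool_pos: [0.4964, 0.0077, 0.1898]
ee_rot: [-0.0, 0.112, 0.994, -0.0]
ft_force: [-1.0, 0.4, 2.3]
gripper_width: -0.002
```

Call:
drive_tool(xyz=[[0,0,0.5],[0,0,0.5],[0,0,0.5],[0,0,0.5]], turn=[[0,0,0],[0,0,0],[0,0,0],[0,0,0]], grip=[255,255,255,255])

```text
t: 11.85
tool_pos: [0.4964, 0.0077, 0.1895]
ee_rot: [0.0, 0.112, 0.994, -0.0]
ft_force: [-3.0, 0.4, 5.0]
gripper_width: 0.004
```

The stop is reached at 5 N. I'll go back up to the viewing pose to check both clips and measure the button again.

Call:
drive_tool(xyz=[[0,0,-4],[0,0,-20],[0,0,-50],[-10,-2,-90],[-35,-5,-130],[-60,-9,-165],[-72,-11,-185],[-72,-11,-190],[-72,-11,-190],[-72,-11,-190]], turn=[[0,0,0],[0,0,0],[0,0,0],[0,0,0],[0,0,0],[0,0,0],[0,0,0],[0,0,0],[0,0,0],[0,0,0]], grip=[255,255,255,255,255,255,255,255,255,255])

```text
t: 13.1
tool_pos: [0.5634, -0.0189, 0.3782]
ee_rot: [-0.001, 0.112, 0.994, -0.0]
ft_force: [-0.5, -0.3, -0.9]
gripper_width: 0.003
```

```bash
cat > look.py <<'E'
import sys
from rig import sensors,get_image,camera_info
import cv2,numpy as np
from tri import *
n=sys.argv[1]
s=sensors.sense(); T=camera_info("wrist")["world_from_camera"]; K=camera_info("wrist")["camera_matrix"]
p,d=get_image("wrist"); cv2.imwrite(f"pics/{n}.png",p[:,:,::-1]); np.savez(n+".npz",p=p,d=d,K=K,T=T)
print(s["t"],s["tool_pos"],s["ft_force"])
z=np.load(n+".npz");m=p.max(2)<60;m[:,:285]=0;m[:,385:]=0;m[:100]=0;m[283:]=0
nn,l,st,c=cv2.connectedComponentsWithStats(m.astype(np.uint8))
for i in range(1,nn):
    if st[i,4]<60: continue
    vv,uu=np.nonzero(l==i);D=d[vv,uu]
    P=(np.c_[uu,vv,np.ones(len(uu))]@np.linalg.inv(K).T)*D[:,None];P=P@T[:3,:3].T+T[:3,3]
    print(st[i],c[i].round(1),P.mean(0).round(4),np.percentile(P[:,2],[3,25,50,75,97]).round(4))
E
python3 look.py w4
```

```text
13.1 [ 0.56338525 -0.01889359  0.37820593] [-0.53744014 -0.32526568 -0.89526023]
[323 121  16  53 846] [330.5 146.9] [0.5076 0.0052 0.1787] [0.1735 0.1746 0.1752 0.1758 0.1769]
[318 189  25  26 491] [330.1 201.9] [ 0.5563 -0.006   0.188 ] [0.1765 0.1869 0.1875 0.1881 0.189 ]
[ 309  226   43   45 1848] [329.6 248.1] [ 0.6062 -0.0171  0.1762] [0.1735 0.1747 0.1752 0.1757 0.1767]
```

View pics/w4.png

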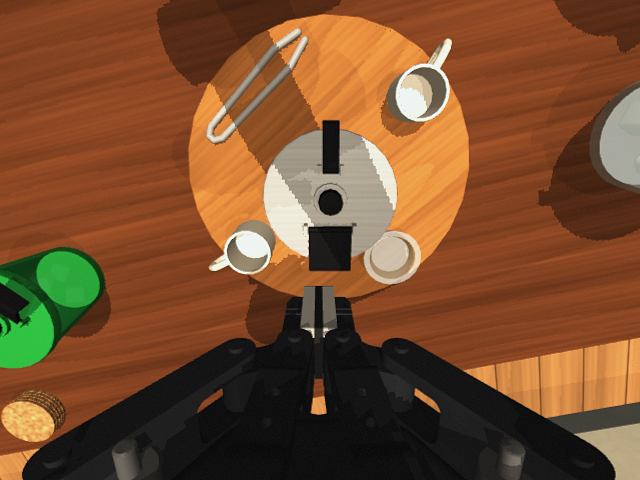

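Both clips read level at 0.175 m: narrow at (330,147) and broad at (330,248). The button (330,202) is out at 0.188, and nothing else has moved. Now the button.

Call:
drive_tool(xyz=[[10,11,30],[10,11,70],[10,11,110],[10,11,140],[10,11,158],[10,11,166],[10,11,168],[10,11,168],[10,11,168]], turn=[[0,0,0],[0,0,0],[0,0,0],[0,0,0],[0,0,0],[0,0,0],[0,0,0],[0,0,0],[0,0,0]], grip=[255,255,255,255,255,255,255,255,255])

```text
t: 14.28
tool_pos: [0.5573, -0.0061, 0.2122]
ee_rot: [0.001, 0.112, 0.994, 0.0]
ft_force: [0.9, 0.0, -0.2]
gripper_width: -0.002
```

Call:
drive_tool(xyz=[[0,0,4],[0,0,8],[0,0,10],[0,0,12],[0,0,13],[0,0,14],[0,0,14]], turn=[[0,0,0],[0,0,0],[0,0,0],[0,0,0],[0,0,0],[0,0,0],[0,0,0]], grip=[255,255,255,255,255,255,255])

```text
t: 15.15
tool_pos: [0.5567, -0.0062, 0.1975]
ee_rot: [-0.0, 0.112, 0.994, -0.0]
ft_force: [-3.5, 0.1, 4.3]
gripper_width: -0.002
```

Call:
drive_tool(xyz=[[0,0,0.5],[0,0,1],[0,0,1],[0,0,1]], turn=[[0,0,0],[0,0,0],[0,0,0],[0,0,0]], grip=[255,255,255,255])

```text
t: 15.65
tool_pos: [0.5567, -0.0062, 0.197]
ee_rot: [0.0, 0.112, 0.994, -0.0]
ft_force: [-3.9, 0.6, 5.9]
gripper_width: 0.001
```

The button is fully in: tip at 0.183, 5.9 N. Letting go and checking.

Call:
drive_tool(xyz=[[0,0,-3],[0,0,-10],[0,0,-40],[0,0,-80],[0,0,-120],[0,-3,-150],[-5,-8,-175],[-7,-13,-181],[-7,-13,-181],[-7,-13,-181],[-7,-13,-181]], turn=[[0,0,0],[0,0,0],[0,0,0],[0,0,0],[0,0,0],[0,0,0],[0,0,0],[0,0,0],[0,0,0],[0,0,0],[0,0,0]], grip=[255,255,255,255,255,255,255,255,255,255,255])

```text
t: 17.02
tool_pos: [0.5605, -0.0203, 0.3763]
ee_rot: [-0.001, 0.112, 0.994, -0.0]
ft_force: [-0.4, -0.3, -0.9]
gripper_width: 0.007
```

```bash
python3 look.py w5
```

```text
17.025 [ 0.56050907 -0.02025408  0.37625824] [-0.438303   -0.26986101 -0.8587346 ]
[325 123  17  54 865] [332.5 149.4] [0.5075 0.0052 0.1763] [0.173  0.1746 0.1752 0.1757 0.1768]
[321 192  24  26 495] [332.3 204.9] [ 0.5566 -0.0061  0.1867] [0.1765 0.1869 0.1875 0.188  0.189 ]
[ 311  229   43   45 1838] [331.4 251.1] [ 0.6062 -0.0173  0.1763] [0.1737 0.1747 0.1753 0.1758 0.1768]
```

View pics/w5.png

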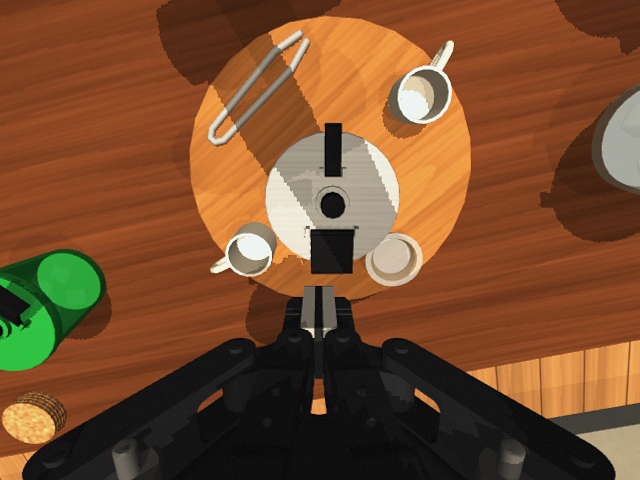

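The clips at (332,149) and (331,251) read flat, the button (332,205) is out again, and everything else stands where it was. Handing in.

```bash
python3 -c "
from rig import arm
print(arm.close_job())"
```

```text
the job is handed in; nothing more can be done
None
```

The bucket on the turntable is closed up, and the job was handed in at about 17 s of the 42 s allowed. With shut fingertips from above, I pressed the broad clip flat (3.9 N at its stop), then the narrow clip (5.0 N). Last I pushed the button fully in (about 5.9 N, 5 mm) and let go. Those forces are readings at the end of each move; I did not record what happened in between.

**Last checks, from the wrist camera:**
- **Clips:** both are level at about 0.175 m, where flat should be 0.1755 m.
- **Button:** it is out again, with its top at about 0.188 m.
- **Bucket and turntable:** the button's place agrees to under 1 mm before and after. By eye the turntable, cups, ashtray and tongs had not moved, but I did not measure them.
- **Arm:** it was clear of everything, with only sensor noise on the wrist force.

**Disagreements:**
- The camera views put the button up to about 4 mm apart. Triangulating its height gave 0.177 m (scene and top), 0.181 m (all three views) and 0.225 m (top and wrist). I therefore used the depth readings, which agreed with the stated height.
- While pushing the button and at the narrow clip's stop there was also a sideways force of 3 to 4 N, but the bucket did not shift.

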